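Sweep the counted stoppers into the trough of the counting tray

ROBOT

A 6-joint arm with a two-finger parallel gripper is mounted at the origin on a cart in front of the work surface, level with it; the furniture and walls round the work are solid. World frame = base frame: x ahead of the robot, y to its left, z up, the work surface at z = 0. Lengths are in m, angles in rad, forces in N, time in s.
With the tool pointing down it reaches from about 0.325 to 0.775 m from the base axis. Payload 5.5 kg.
Tool frame: the origin (TCP) lies at the very end of the fingers, on their centre line; the grasp point (between the pads) lies grip_depth behind it (grip_depth is the distance from the TCP to the grasp point, in m); y points along the fingers, x is the direction in which the jaws open and shut, and the axes are right-handed (so a half turn about y gives the same grasp; the last joint's range is limited). The gripper opens to 88 mm and grips with 3 to 60 N. Pads are 20 mm wide; open, the fingers measure 115 mm over their backs; the gripper's body (75 mm by 178 mm) begins 61 mm behind the grasp point.
Start: joints at [-1.272, 0.091, 1.231, -0, 1.82, -0.057], TCP at [0.209, -0.562, 0.223] pointing down, gripper open.
Joint ranges: [-2.87, 2.87], [-0.86, 2.18], [0.17, 2.46], [-1.51, 4.65], [0.06, 2.69], [-2.65, 2.65]. Speed limits (rad/s): [2.57, 2.57, 3.01, 3.14, 3.14, 3.14].

INTERFACE

Orientations are given as [roll, pitch, yaw] about the fixed x, y, z axes, in that order (R = Rz(yaw) Ry(pitch) Rx(roll)).
In Python, from cell import goto, move_straight, goto_joints, move_gripper, dwell, solve_ik, get_obs, camera, Unreachable, close_job, boxes_of, cut_out, pinpoint, grip_depth gives the robot as it stands. Calls block until the motion is done:
- goto(position, orientation): joint-space move of the TCP to a pose.
- move_straight(position, velocity=0.15, orientation=None, until_force=None): straight line of the TCP; orientation=None keeps the orientation; velocity is the mean speed in m/s. With until_force (N) it stops when the force on the tool has changed by that much, and returns True; else False.
- goto_joints(angles): joint-space move.
- move_gripper(opening, force=None): finger opening in m; force is the grip in N (None keeps the last); returns when the fingers have stopped.
- dwell(seconds).
- solve_ik(position, orientation): joint angles nearest the present ones, or None.
- get_obs(): the state.
- camera(name): name is "side" or "top"; returns a dict with "color" (384x512x3 uint8, red, green, blue), "mtx" (3x3 intrinsics, pixels), "xyz" and "orientation" of the camera in the world. Camera axes: x right, y down, z forward; pixel columns grow to the right and rows downward; lengths in m; the calibration is good to about 2 mm. A picture is of the moment at which its call begins. There is no depth.
A pose or a line that the arm cannot do raises Unreachable and nothing moves.
- close_job(): hands the job in, once; it reports no verdict.
Trained networks look in a picture, given as the dict that the camera call returned (one of the last four; its "shot" number tells which), for a name from the list of things; names that differ only in an ending like _2 or _b are one class to them, and where a whole thing is asked for, a point or a joint stands for the part that bears it (a point fixed in the world has none). Each returns a list of dicts, best first, with "p" (0 to 1); they miss things now and then, are a little off and sometimes report something else, mostly with a low value. They report only what shows in the picture. A call takes as long as a camera call.
- boxes_of(picture, name): "point" ([x, y, z] in m, in world coordinates, good to about 4 mm: the middle of the surface that is visible of it).
- cut_out(picture, name): "pixels" (384x512 bool, what is visible of it).
- pinpoint(picture, name): "point" ([x, y, z] in m, in world coordinates, good to about 4 mm: a listed point, or the origin of a listed thing).
The state is a dict: "time": time; "joint_positions": joint angles; "qvel": joint speeds; "tau": joint torques, N m; "eef_pos": TCP position; "eef_rot": TCP orientation; "contact_force": force on the tool from outside, world axes, zero at the start; "wrist_torque": the same for the moment, N m; "finger_gap": finger opening in m.
Only numpy, scipy, OpenCV 4.12 (cv2) and the standard library are available. Lean on these libraries where they do the work, as an engineer would, in place of code of your own. Each camera call takes 0.05 s, during which the arm holds its last target.

TASK

Three small rubber stoppers have been counted out on the counting tray. With your fingers closed, sweep the three small ones across the platform into the trough without picking them up, then push the trough's hinged cover over and press it fully shut. Leave the one larger stopper standing where it is on the platform, and do not disturb the flask, the vial or the timer beside the tray.

Things in the scene. Friction and masses are not known exactly. Their poses are not given: they have to be found in the camera images.
- tray: white plastic counting tray, fixed, 200 mm (x) by 215 mm (y), walls 38 mm high, 4 mm thick. Origin on the worktop under it; x away from the robot, y (roughly the robot's left) to the trough, z up. Platform top at z = 28 mm, y = -100 to +65 mm, between walls at x = -96 and +96 mm; an open edge at y = +65 mm, then the trough. A 42 mm wide pouring spout at the corner x = -76, y = -104 mm
- platform_edge (a point): middle of the platform's open edge above the trough; tray coordinates (0, 65, 28) mm. The four stoppers stand on the platform in separate lanes: their tray x are at least 35 mm apart, so each small one has a clear straight path along the tray's +y over this edge; which lane holds the large one varies
- trough_mid (a point): middle of the trough's floor, tray coordinates (0, 86, 5) mm. The trough runs from y = +65 to +107 mm, 192 mm long in x, its floor 23 mm below the platform
- small_1_mid (a point): small black rubber stopper, 22 mm in diameter and 21 mm high, 10 to 21 g, loose; this point is its centre, half-way up. It starts standing on the platform, centre 38.5 mm above the worktop. The three small ones are alike. It slides when pushed low down
- small_2_mid (a point): small black rubber stopper, 22 mm in diameter and 21 mm high, 10 to 21 g, loose; this point is its centre, half-way up. It starts standing on the platform, centre 38.5 mm above the worktop. The three small ones are alike. It slides when pushed low down
- small_3_mid (a point): small black rubber stopper, 22 mm in diameter and 21 mm high, 10 to 21 g, loose; this point is its centre, half-way up. It starts standing on the platform, centre 38.5 mm above the worktop. The three small ones are alike. It slides when pushed low down
- large_mid (a point): the one larger black rubber stopper, tapered, 32 mm in diameter at the top, 27 mm at the foot, 30 mm high, loose; this point is its centre, half-way up. It is to stay standing where it is
- cover (a joint): hinge of the trough's grey cover: 0 shut, positive open, at most 2.3 rad; starts at 1.85 to 2.2 rad, leaning outwards, away from the platform. Stiff: it stays at whatever angle it is left at; a push of about 1 N moves it. Shut, its top lies 41.5 mm above the worktop and its edge, turned down by 6 mm, lies over the platform's edge, so a stopper left half-way holds it open
- cover_hinge (a point): middle of the cover's hinge line, which runs along the tray's x on the outer wall of the trough, 38.5 mm above the worktop; tray coordinates (0, 109, 38.5) mm
- cover_edge (a point): middle of the cover's free edge, 48 mm from the hinge line; moves with the cover. The cover is a plate 198 mm long and 3 mm thick; a thumb tab, 40 mm wide, reaches 10 mm beyond this edge
- shaker_corner (a point): obstacle, not part of the job: near right-hand corner of the fixed laboratory shaker (a machine with a wire basket) that stands behind and to the left of the tray. It fills the space beyond this point (+x) and to its left (+y), to about 0.25 m above the worktop; pass in front of it or well above it
- flask: small conical glass flask, 63 mm wide and 105 mm high, bystander left of the tray; origin under its middle; loose
- vial: brown glass vial, 42 mm wide and 87 mm high, bystander right of the tray; origin under its middle; loose
- timer_by: flat white timer, 66 by 62 mm and 19 mm high, bystander left of the tray; origin under its middle; loose

How it is judged:
By the outcome, as a careful person would: the job done as asked, in the order asked, and still so for the second after the job is handed in, with the robot touching nothing.
It also fails if it takes over 64 s, if anything falls off the work surface, if the arm or the gripper's body presses on something with over 40 N, if the wrist force passes 120 N, or if a joint passes its speed limit or range.

## Working session

There is one attempt and no reset: what is moved stays moved. The work goes in short steps, each a Python script; the robot and the scene stay as the last script left them, time stands still between calls to the robot, and variables do not carry over. Pictures are saved under pics/ and viewed, and the job is handed in when it is done.

```bash
ls; mkdir -p pics
python3 - <<'E'
from cell import *
import cv2
for n in ("side","top"):
    p=camera(n); cv2.imwrite(f"pics/{n}0.png",p["color"][:,:,::-1])
    print(n,p["xyz"],p["orientation"],p["mtx"])
    for t in ("tray","platform_edge","trough_mid","small_1_mid","large_mid","cover_hinge","cover_edge","shaker_corner","flask","vial","timer_by"):
        try: print(t,[(([round(float(v),4) for v in d["point"]]),round(d["p"],2)) for d in pinpoint(p,t)[:5]])
        except Exception as e: print(t,e)
print(get_obs()["time"],grip_depth)
E
```

```text
pics
side [0.43728404 0.61901605 0.64037718] [-2.10124229 -0.01538753 -3.08412275] [[353.88533344   0.         251.98375678]
 [  0.         353.88533344 192.59730803]
 [  0.           0.           1.        ]]
tray [([0.5265, -0.2656, 0.0017], 0.56)]
platform_edge [([0.5175, -0.2035, 0.0294], 0.66), ([0.51, -0.162, 0.0376], 0.29)]
trough_mid [([0.5088, -0.1865, 0.0069], 0.85)]
small_1_mid [([0.5452, -0.2485, 0.0338], 0.51)]
large_mid [([0.4699, -0.3083, 0.0423], 0.51)]
cover_hinge [([0.5099, -0.1649, 0.0364], 0.86), ([0.4166, 0.0886, 0.0005], 0.44)]
cover_edge [([0.5063, -0.1465, 0.0831], 0.83)]
shaker_corner [([0.5968, -0.0905, 0.2021], 0.9)]
flask [([0.4605, 0.1702, 0.0017], 0.81)]
vial [([0.4028, -0.5934, -0.0023], 0.74)]
timer_by [([0.4171, 0.0859, -0.0008], 0.92), ([0.5287, -0.2675, -0.001], 0.56)]
top [ 0.36435898 -0.17726239  1.399383  ] [-3.0405935  -0.01383262 -1.54697091] [[449.45716886   0.         262.17425296]
 [  0.         449.45716886 189.45435738]
 [  0.           0.           1.        ]]
tray [([0.5279, -0.2692, -0.0007], 0.86)]
platform_edge [([0.5174, -0.207, 0.028], 0.84)]
trough_mid [([0.5128, -0.1892, 0.0049], 0.81)]
small_1_mid [([0.547, -0.2458, 0.0374], 0.47)]
large_mid [([0.4718, -0.3094, 0.0455], 0.52)]
cover_hinge [([0.5085, -0.1643, 0.0371], 0.77)]
cover_edge [([0.5059, -0.148, 0.0805], 0.79), ([0.4739, -0.3108, 0.0463], 0.43)]
shaker_corner [([0.6004, -0.0904, 0.2019], 0.96)]
flask [([0.4618, 0.1701, -0.0019], 0.89), ([0.473, -0.3101, 0.0425], 0.62), ([0.5938, -0.2822, 0.0406], 0.48)]
vial [([0.6, -0.0893, 0.202], 0.52), ([0.3976, -0.591, -0.0028], 0.5)]
timer_by [([0.4177, 0.0895, -0.0031], 0.96)]
1.2 0.0187
```

View pics/side0.png

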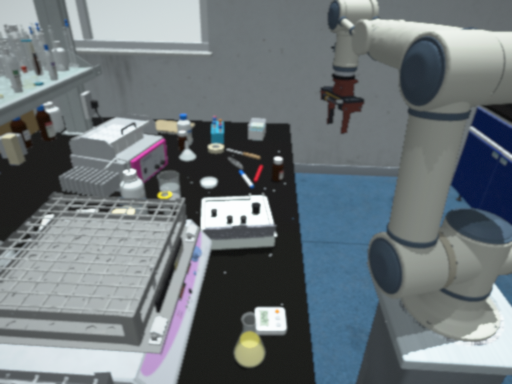

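View pics/top0.png

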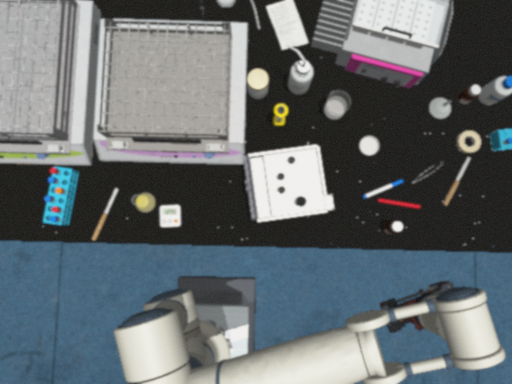

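Run:
```python
from cell import *
for n in ("side","top"):
    p=camera(n)
    for t in ("small_1_mid","small_2_mid","large_mid"):
        for f in (boxes_of,pinpoint):
            print(n,t,f.__name__,[(([round(float(v),4) for v in d["point"]]),round(d["p"],2)) for d in f(p,t)])
        import numpy as np
        print([(round(d["p"],2),int(d["pixels"].sum()),np.argwhere(d["pixels"]).mean(0).round(1).tolist()) for d in cut_out(p,t)])
```

```text
side small_1_mid call [([0.5455, -0.239, 0.0416], 0.43)]
side small_1_mid call [([0.5431, -0.2505, 0.035], 0.49), ([0.5081, -0.1602, 0.035], 0.25)]
[(0.56, 857, [231.2, 238.1]), (0.42, 54, [219.0, 228.8])]
side small_2_mid call [([0.5991, -0.2685, 0.0469], 0.63), ([0.47, -0.2985, 0.0507], 0.39)]
side small_2_mid call [([0.5988, -0.2747, 0.0377], 0.62)]
[(0.45, 56, [211.8, 213.1])]
side large_mid call [([0.4698, -0.2987, 0.0539], 0.5)]
side large_mid call [([0.4716, -0.3099, 0.0406], 0.66)]
[(0.56, 26, [211.5, 213.3])]
top small_1_mid call []
top small_1_mid call [([0.5473, -0.2461, 0.0384], 0.41)]
[(0.43, 49, [175.4, 280.9])]
top small_2_mid call [([0.5898, -0.2847, 0.0496], 0.4)]
top small_2_mid call [([0.5967, -0.2842, 0.0392], 0.56), ([0.419, 0.0921, -0.003], 0.5)]
[(0.6, 43, [159.6, 291.8])]
top large_mid call []
top large_mid call [([0.4716, -0.3109, 0.0449], 0.49)]
[(0.45, 82, [201.3, 300.9])]
```

Top view: large stopper near (301,201); smalls near (291,160), (281,176), (281,190). Next I zoom in, locate all the stoppers by threshold and fit the tray's pose.

```bash
cat > h.py <<'E'
import numpy as np, cv2
from scipy.spatial.transform import Rotation as Ro
from cell import *
def proj(p,X):
    R=Ro.from_euler('xyz',p["orientation"]).as_matrix(); c=(np.atleast_2d(X)-p["xyz"])@R
    return (c[:,:2]/c[:,2:])@p["mtx"][:2,:2].T+p["mtx"][:2,2]
def ray(p,u,v,z):
    R=Ro.from_euler('xyz',p["orientation"]).as_matrix()
    d=R@np.linalg.inv(p["mtx"])@np.array([u,v,1.]); return p["xyz"]+d*(z-p["xyz"][2])/d[2]
def zoom(p,u0,v0,w,h,s,name,pts=None):
    im=cv2.resize(p["color"][v0:v0+h,u0:u0+w,::-1],None,fx=s,fy=s,interpolation=cv2.INTER_CUBIC)
    if pts is not None:
        for q in proj(p,pts): cv2.circle(im,tuple(int(round((a-o+.5)*s)) for a,o in zip(q,(u0,v0))),2,(0,0,255),-1)
    cv2.imwrite("pics/"+name,im)
E
python3 - <<'E'
from h import *
T=camera("top"); S=camera("side")
g=cv2.cvtColor(T["color"],cv2.COLOR_RGB2GRAY)
a=g[150:212,250:325]; m=(a<110).astype(np.uint8)
n,l,st,c=cv2.connectedComponentsWithStats(m)
for i in range(1,n):
    if 8<st[i,4]<300:
        w=np.where(l==i,150-a.astype(float),0); w=w/w.sum(); v,u=(w*np.mgrid[:a.shape[0],:a.shape[1]]).sum((1,2))
        print("T",st[i],(u+250).round(1),(v+150).round(1),ray(T,u+250,v+150,.042).round(4))
g=cv2.cvtColor(S["color"],cv2.COLOR_RGB2GRAY)
a=g[198:235,203:272]; m=(a<80).astype(np.uint8)
n,l,st,c=cv2.connectedComponentsWithStats(m)
for i in range(1,n):
    if 8<st[i,4]<300: print("S",st[i],(c[i]+[203,198]).round(1),ray(S,*(c[i]+[203,198]),.0385).round(4),ray(S,*(c[i]+[203,198]),.043).round(4))
# tray model: hypothesis yaw from hinge & tray
def tr(o,yaw,X): 
    R=Ro.from_euler('z',yaw).as_matrix(); return np.array(X)@R.T+[*o,0]
o=(.528,-.269)
for yaw in (.0,.1,.15,.2): print(yaw,tr(o,yaw,[[0,.065,.028],[0,.086,.005],[0,.109,.0385]]).round(4).tolist())
zoom(T,235,135,110,95,7,"t1.png"); zoom(S,190,180,100,75,8,"s1.png")
E
```

```text
T [ 0  0 17  3 30] 255.5 150.4 [ 0.6219 -0.1696  0.042 ]
T [71  0  4 23 54] 323.2 157.6 [ 0.6051 -0.3773  0.042 ]
T [39  8  5  5 20] 291.0 159.7 [ 0.5961 -0.2787  0.042 ]
T [29 24  4  5 17] 280.4 176.1 [ 0.5447 -0.2473  0.042 ]
T [ 1 38  2  6  9] 251.5 190.3 [ 0.4989 -0.1606  0.042 ]
T [29 38  5  4 16] 281.0 189.5 [ 0.5037 -0.25    0.042 ]
T [46 47  9  9 60] 300.3 201.0 [ 0.4701 -0.3092  0.042 ]
S [65  0  4 13 28] [270.2 202.4] [ 0.425  -0.3487  0.0385] [ 0.4251 -0.3414  0.043 ]
S [50  6  6 10 57] [255.5 208.3] [ 0.4704 -0.3104  0.0385] [ 0.4701 -0.3034  0.043 ]
S [10 13  3  5 13] [213.8 213. ] [ 0.596  -0.2735  0.0385] [ 0.5948 -0.2668  0.043 ]
S [25 20  4  5 16] [229.1 220. ] [ 0.5453 -0.2401  0.0385] [ 0.5445 -0.2337  0.043 ]
S [39 20  3  5 15] [243. 220.] [ 0.5043 -0.2434  0.0385] [ 0.5038 -0.237   0.043 ]
0.0 [[0.528, -0.204, 0.028], [0.528, -0.183, 0.005], [0.528, -0.16, 0.0385]]
0.1 [[0.5215, -0.2043, 0.028], [0.5194, -0.1834, 0.005], [0.5171, -0.1605, 0.0385]]
0.15 [[0.5183, -0.2047, 0.028], [0.5151, -0.184, 0.005], [0.5117, -0.1612, 0.0385]]
0.2 [[0.5151, -0.2053, 0.028], [0.5109, -0.1847, 0.005], [0.5063, -0.1622, 0.0385]]
```

```bash
echo
python3 - <<'E'
from h import *
T=camera("top"); S=camera("side")
def tr(o,yaw,X): 
    R=Ro.from_euler('z',yaw).as_matrix(); return np.array(X)@R.T+[*o,0]
o=(.528,-.269); yaw=.17
P=[[x,y,.038] for x in(-.1,.1) for y in (-.1075,.1075)]+[[x,.065,.028] for x in np.linspace(-.09,.09,7)]+[[x,.109,.0385] for x in (-.1,.1)]
P=tr(o,yaw,P)
zoom(T,235,135,110,85,7,"t1.png",P); zoom(S,190,180,100,75,8,"s1.png",P)
E
```

```text
(no output)
```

View pics/t1.png

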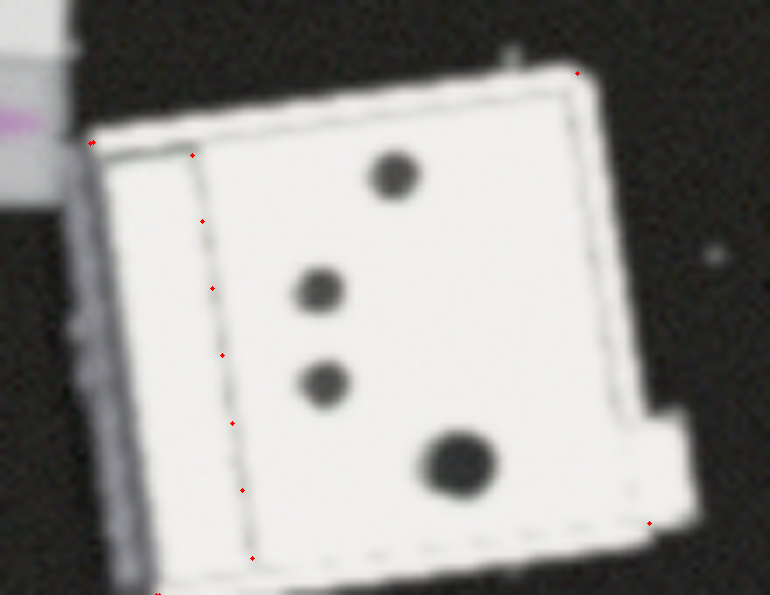

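View pics/s1.png

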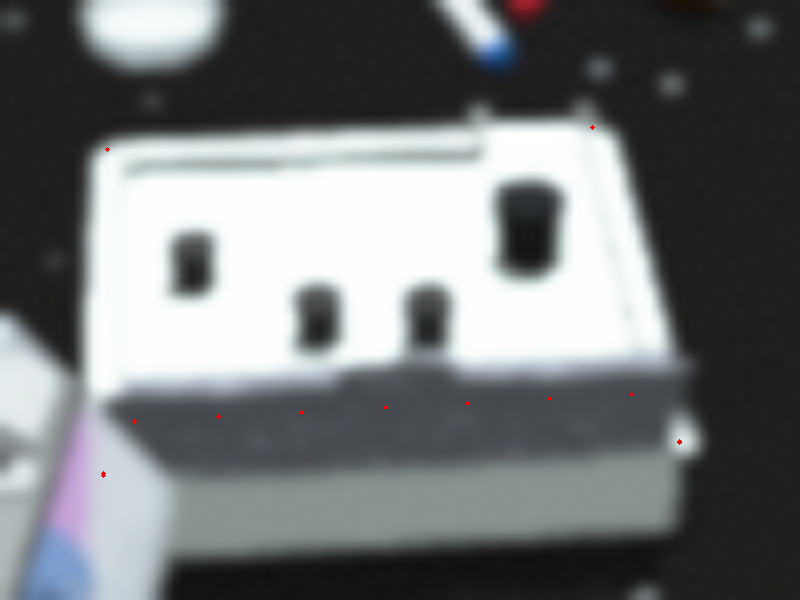

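The top zoom fits the tray model to a few mm, and the yaw looks like about 0.155. Stoppers are at zoom px (395,175), (320,291), (324,385), and the large one at (460,464). The cover is open. Next I compute tray coordinates and check reachability.

```bash
cat >> h.py <<'E'
def zp(u,v): return u/7+235-.5, v/7+135-.5
E
python3 - <<'E'
from h import *
T=camera("top")
e=[ray(T,*zp(197,150),.028),ray(T,*zp(252,558),.028)]; d=e[0]-e[1]; L=np.hypot(*d[:2])
print("edge",np.round(e,4).tolist(),L,"yaw",np.arctan2(d[1],d[0]))
# inner crease of the back wall (z .028 .. or top .038)
w=[ray(T,*zp(570,95),.038),ray(T,*zp(620,420),.038)]; d2=w[0]-w[1]; print("wall",np.round(w,4).tolist(),np.arctan2(d2[1],d2[0]))
f=[ray(T,*zp(210,143),.038),ray(T,*zp(560,93),.038)]; d3=f[0]-f[1]; print("far",np.round(f,4).tolist(),np.arctan2(-d3[0],d3[1]))
o=get_obs(); print(o["time"],o["eef_rot"],o["finger_gap"])
yaw=.16
for c in [(.528,-.269)]:
    R=Ro.from_euler('z',yaw).as_matrix()[:2,:2]
    for nm,P in dict(A=(.596,-.2785),B=(.545,-.247),C=(.504,-.2495),L=(.470,-.309),e0=e[0][:2],e1=e[1][:2],w0=w[0][:2],w1=w[1][:2],f0=f[0][:2],f1=f[1][:2]).items(): print(nm,((np.array(P)-c)@R).round(4))
E
```

```text
edge [[0.6079, -0.1919, 0.028], [0.4285, -0.2201, 0.028]] 0.18162254313320647 yaw 0.15610449453536926
wall [[0.6349, -0.3552, 0.038], [0.492, -0.3787, 0.038]] 0.1627997266490397
far [[0.6094, -0.1974, 0.038], [0.6357, -0.3508, 0.038]] 0.16994052613698857
2.45 [-1.57077754e+00  3.48807970e-05 -1.21497443e+00] 0.08755725091257013
A [ 0.0656 -0.0202]
B [0.0203 0.019 ]
C [-0.0206  0.0231]
L [-0.0636 -0.0302]
e0 [0.0912 0.0634]
e1 [-0.0904  0.0641]
w0 [ 0.0918 -0.1021]
w1 [-0.053  -0.1025]
f0 [0.0918 0.0577]
f1 [ 0.0933 -0.0979]
```

```bash
cat >> h.py <<'E'
O=np.array([.528,-.2705]); YAW=.16
OR=[-np.pi/2,0,YAW]
def W(x,y,z):
    R=Ro.from_euler('z',YAW).as_matrix()[:2,:2]; return [*(R@[x,y]+O),z]
E
python3 - <<'E'
from h import *
for a in (YAW,YAW+np.pi,YAW-np.pi):
  for q in ((.066,-.055,.2),(.066,-.055,.031),(.066,.066,.031),(-.0206,-.02,.031),(-.0206,.066,.031),(-.04,.17,.06),(-.04,.17,.2),(0,.08,.04)):
    s=solve_ik(W(*q),[-np.pi/2,0,a]); print(round(a,2),q,None if s is None else np.round(s,2))
E
```

```text
0.16 (0.066, -0.055, 0.2) [-0.53  0.31  1.03  0.    1.81 -0.69]
0.16 (0.066, -0.055, 0.031) [-0.53  0.34  1.28  0.    1.52 -0.69]
0.16 (0.066, 0.066, 0.031) [-0.38  0.18  1.48  0.    1.49 -0.54]
0.16 (-0.0206, -0.02, 0.031) [-0.58  0.11  1.55  0.    1.48 -0.74]
0.16 (-0.0206, 0.066, 0.031) [-0.46 -0.02  1.69  0.    1.48 -0.62]
0.16 (-0.04, 0.17, 0.06) [-0.3  -0.22  1.82  0.    1.55 -0.46]
0.16 (-0.04, 0.17, 0.2) [-0.3  -0.25  1.6   0.    1.8  -0.46]
0.16 (0, 0.08, 0.04) [-0.42 -0.    1.65  0.    1.49 -0.58]
3.3 (0.066, -0.055, 0.2) [-0.53  0.31  1.03 -0.    1.81  2.45]
3.3 (0.066, -0.055, 0.031) [-0.53  0.34  1.28 -0.    1.52  2.45]
3.3 (0.066, 0.066, 0.031) [-0.38  0.18  1.48 -0.    1.49  2.6 ]
3.3 (-0.0206, -0.02, 0.031) [-0.58  0.11  1.55 -0.    1.48  2.4 ]
3.3 (-0.0206, 0.066, 0.031) [-0.46 -0.02  1.69 -0.    1.48  2.52]
3.3 (-0.04, 0.17, 0.06) None
3.3 (-0.04, 0.17, 0.2) None
3.3 (0, 0.08, 0.04) [-0.42 -0.    1.65 -0.    1.49  2.56]
-2.98 (0.066, -0.055, 0.2) [-0.53  0.31  1.03 -0.    1.81  2.45]
-2.98 (0.066, -0.055, 0.031) [-0.53  0.34  1.28 -0.    1.52  2.45]
-2.98 (0.066, 0.066, 0.031) [-0.38  0.18  1.48 -0.    1.49  2.6 ]
-2.98 (-0.0206, -0.02, 0.031) [-0.58  0.11  1.55 -0.    1.48  2.4 ]
-2.98 (-0.0206, 0.066, 0.031) [-0.46 -0.02  1.69 -0.    1.48  2.52]
-2.98 (-0.04, 0.17, 0.06) None
-2.98 (-0.04, 0.17, 0.2) None
-2.98 (0, 0.08, 0.04) [-0.42 -0.    1.65 -0.    1.49  2.56]
```

Run:
```python
from h import *
move_gripper(0.0,10)
goto(W(.066,-.055,.15),OR)
move_straight(W(.066,-.055,.055),.15)
hit=move_straight(W(.066,-.055,.022),.03,until_force=3)
o=get_obs(); z=o["eef_pos"][2]; print(hit,o["eef_pos"],o["contact_force"],o["finger_gap"],o["time"])
T=camera("top"); zoom(T,205,115,160,120,5,"t2.png")
S=camera("side"); zoom(S,170,120,150,120,5,"s2.png")
```

```text
True [ 0.60166614 -0.31413841  0.02841128] [-0.58594091  0.74166305  4.87236087] 0.00048072496177120974 7.1167
```

View pics/t2.png

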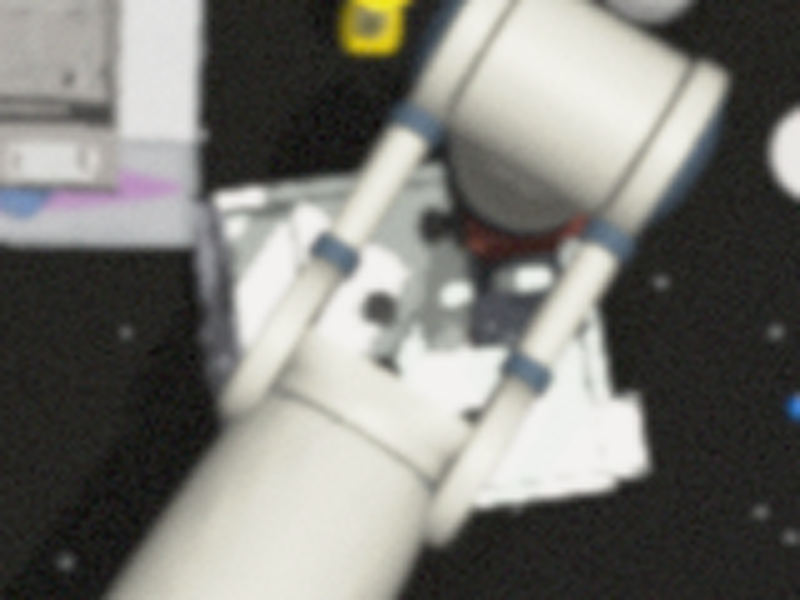

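View pics/s2.png

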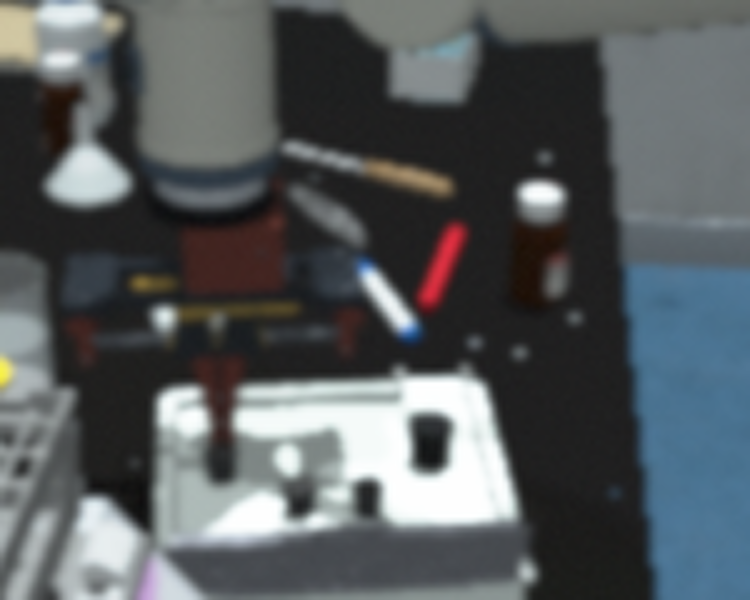

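Touch puts the platform at z≈0.028, which matches. The side view shows the closed fingers directly behind the far stopper at (220,460). Now sweeping that one.

Run:
```python
from h import *
Z=.0315
move_straight(W(.066,-.055,Z),.05)
move_straight(W(.066,.066,Z),.06)
o=get_obs(); print(o["eef_pos"],o["contact_force"],o["time"])
move_straight(W(.066,.055,.075),.15)
S=camera("side"); zoom(S,170,150,130,100,6,"s3.png")
print(get_obs()["time"])
```

```text
[ 0.58265366 -0.1950768   0.03147209] [ 0.06628265 -0.31699356 -0.08821157] 9.6333
10.1333
```

View pics/s3.png

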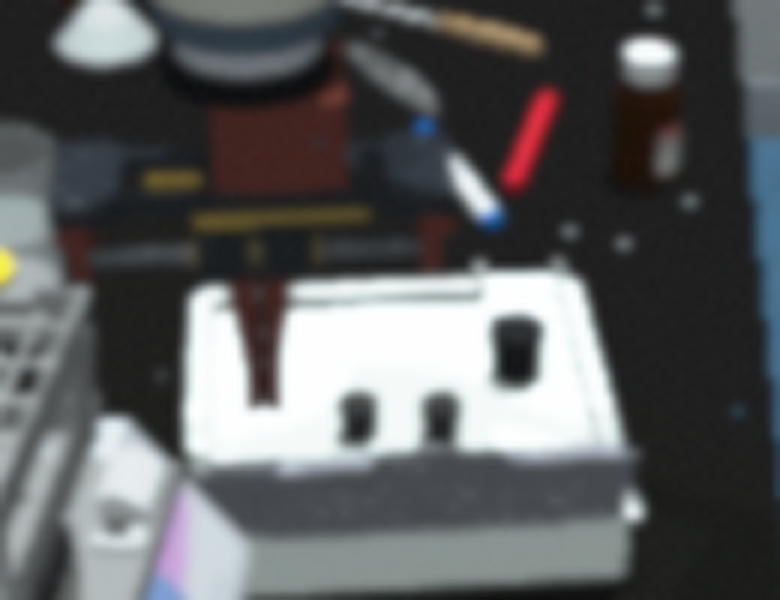

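The first stopper is off the platform; the other two smalls are at (358,418) and (440,418), and the large one is unmoved. Next are B and C.

Run:
```python
from h import *
Z=.0315
for x,y0 in ((.0203,-.017),(-.0206,-.013)):
    move_straight(W(x,y0,.085),.2)
    move_straight(W(x,y0,Z),.1)
    move_straight(W(x,.066,Z),.06)
    o=get_obs(); print(o["eef_pos"],o["contact_force"],o["time"])
    move_straight(W(x,.050,.085),.15)
S=camera("side"); zoom(S,170,150,130,100,6,"s4.png")
goto(W(-.04,-.02,.17),OR)
goto(W(-.04,.17,.17),OR)
T=camera("top"); zoom(T,205,115,160,120,5,"t4.png"); S=camera("side"); zoom(S,170,150,130,100,6,"s5.png")
for p in (T,S): print([(d["point"].round(4) if hasattr(d["point"],"round") else d["point"],d["p"]) for d in pinpoint(p,"cover_edge")])
print(get_obs()["time"])
```

```text
[ 0.53753268 -0.20240563  0.03147048] [ 0.21387708 -0.42686262 -0.55704719] 12.9333
[ 0.49715803 -0.20891872  0.03146903] [-0.71495406  0.65154868  0.42360421] 16.1333
[([0.4594, 0.1701, -0.0008], 0.7)]
[([0.5065, -0.1445, 0.0858], 0.95), ([0.4665, -0.3102, 0.045], 0.54)]
18.2167
```

View pics/s4.png

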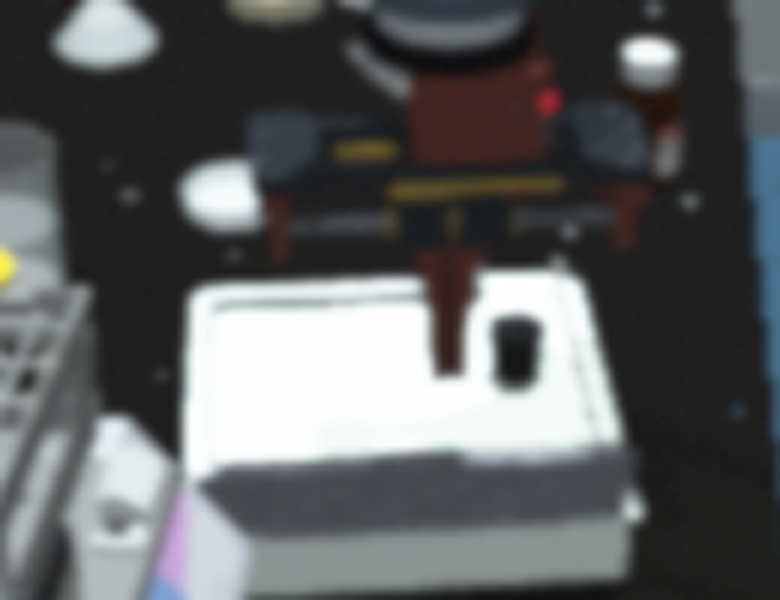

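View pics/t4.png

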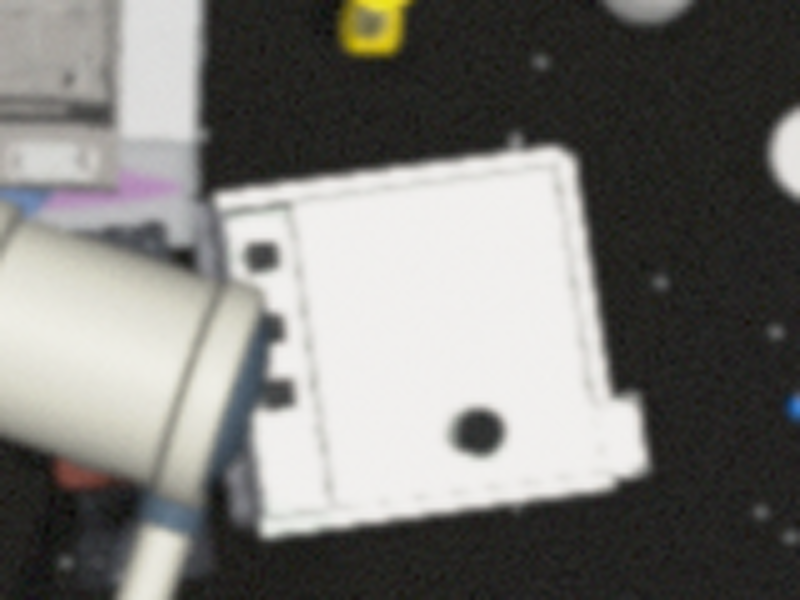

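View pics/s5.png

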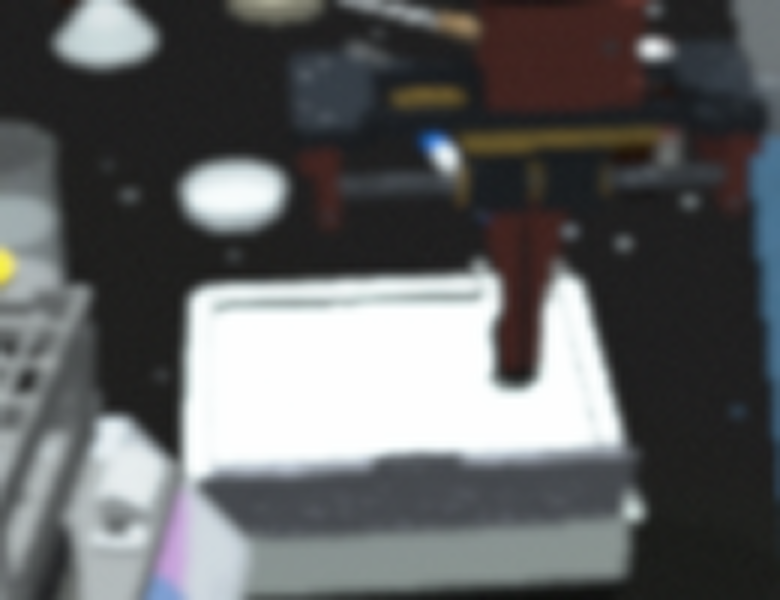

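All three smalls lie in the trough at t4 (262,256), (272,327), (276,393), clear of the edge. The large one hasn't moved at (478,431). Now the cover.

Run:
```python
from h import *
X=-.04; h=.010
move_straight(W(X,.168,.062),.15)
move_straight(W(X,.109+h+.003,.064),.08)
o=get_obs(); print(o["eef_pos"],o["contact_force"],o["time"])
r=.030
for th in np.deg2rad([75,60,45,30,18,8]):
    move_straight(W(X,.109-r*np.cos(th)+h+.001*np.sin(th),.0385+r*np.sin(th)+.003*np.cos(th)),.06)
    o=get_obs(); print(round(np.rad2deg(th)),o["contact_force"],o["time"])
move_straight(W(X,.085,.075),.15)
S=camera("side"); zoom(S,170,150,130,100,6,"s6.png")
```

```text
[ 0.46890407 -0.15662642  0.06377605] [0.85159447 0.60005308 0.26643442] 19.8083
75 [-0.41263796 -0.1137988   0.48315072] 20.1333
60 [ 0.65826976  0.41636653 -0.64935362] 20.4083
45 [-0.21948857  0.34250512  0.37059569] 20.6833
30 [ 0.15271668  0.07849448 -0.97927111] 20.9583
18 [-0.49368793  0.59427531  0.36214243] 21.2083
8 [-0.19398136 -0.67566076  0.66853395] 21.4583
```

View pics/s6.png

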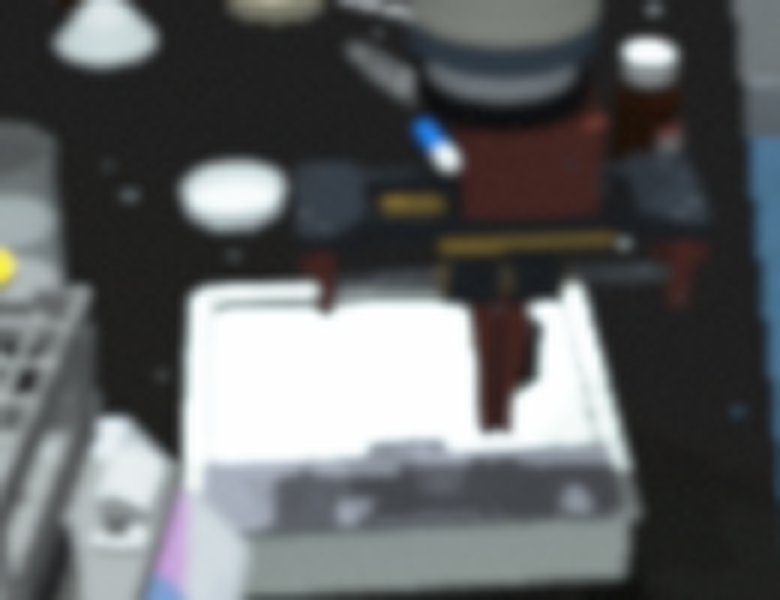

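The cover is over the trough, its front edge at about (420,455). Now I press it down near the free edge.

Run:
```python
from h import *
for x in (0,-.05,.04):
    move_straight(W(x,.071,.065),.15)
    hit=move_straight(W(x,.071,.037),.03,until_force=12)
    o=get_obs(); print(x,hit,o["eef_pos"],o["contact_force"],o["time"])
    dwell(.2)
    move_straight(W(x,.071,.065),.1)
goto(W(0,0,.2),OR)
goto_joints([-1.272,0.091,1.231,0,1.82,-0.057])
dwell(.3)
T=camera("top"); S=camera("side"); zoom(S,170,150,130,100,6,"s7.png"); zoom(T,205,115,160,120,5,"t7.png")
for p in (T,S):
  for n in ("cover_edge","cover_hinge","large_mid","flask","vial","timer_by"): print(n,[(np.round(d["point"],4).tolist(),round(d["p"],2)) for d in pinpoint(p,n)[:3]])
print(get_obs()["time"])
```

```text
0 True [ 0.51650436 -0.20040074  0.04177518] [-1.54470677  0.54657174  6.21860404] 23.05
-0.05 True [ 0.46722197 -0.20828809  0.0417627 ] [-1.19677295  0.02445341  5.69231629] 24.875
0.04 True [ 0.55597027 -0.19398242  0.04175685] [-2.36215005  0.98685593  5.34634152] 26.9667
cover_edge [([0.5164, -0.2098, 0.0386], 0.9), ([0.4212, 0.0903, -0.0036], 0.55)]
cover_hinge [([0.5082, -0.1637, 0.0358], 0.64), ([0.4592, 0.1682, -0.0009], 0.34), ([0.5176, -0.1881, 0.0049], 0.31)]
large_mid [([0.4702, -0.309, 0.0432], 0.48)]
flask [([0.4608, 0.167, 0.0014], 0.94)]
vial [([0.3991, -0.591, 0.0008], 0.53), ([0.4717, -0.3086, 0.0449], 0.21)]
timer_by [([0.4202, 0.0902, -0.0008], 0.92)]
cover_edge [([0.5967, -0.0913, 0.2001], 0.73), ([0.5157, -0.2112, 0.0403], 0.57)]
cover_hinge [([0.5112, -0.1645, 0.0368], 0.93), ([0.4734, -0.3085, 0.0437], 0.27)]
large_mid []
flask [([0.4586, 0.17, 0.001], 0.95)]
vial [([0.3985, -0.5956, -0.0017], 0.48), ([0.5091, -0.1867, 0.0042], 0.45)]
timer_by []
30.825
```

View pics/s7.png

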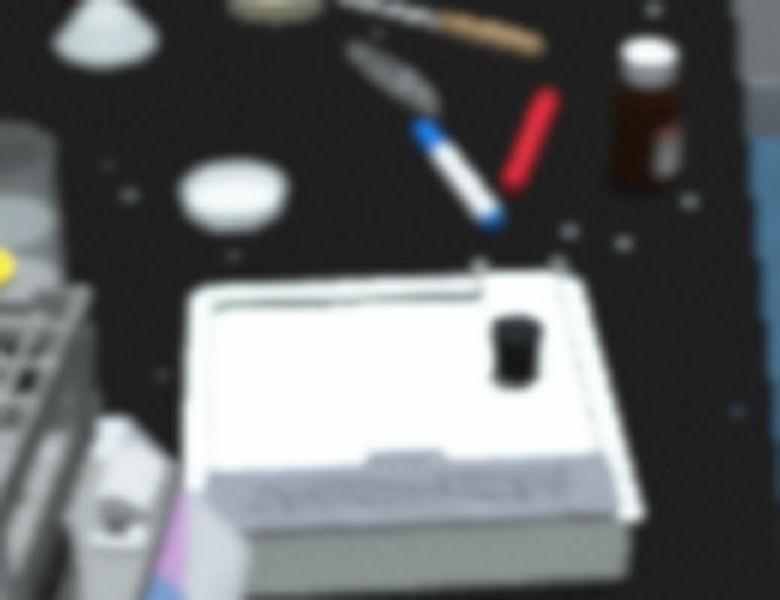

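View pics/t7.png

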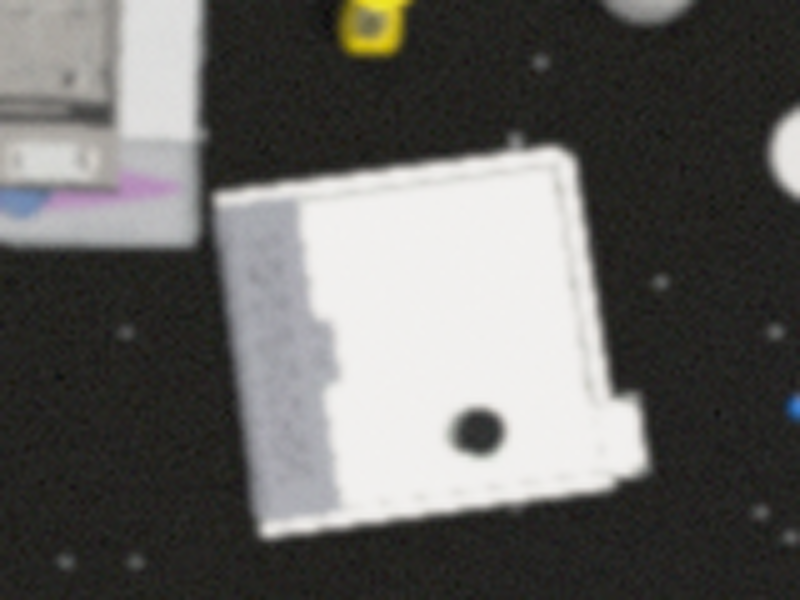

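The cover lies flat, with the press contact at z=0.0418 against a nominal 0.0415. The large stopper is unmoved at t7 (478,431), and the flask, vial and timer are where they were. Handing in.

```bash
python3 -c "
from cell import *
print(close_job())"
```

```text
the job is handed in; nothing more can be done
None
```

I swept the three small stoppers one at a time into the trough with the fingers closed, then pushed the cover over and pressed it shut. The job is handed in, and the robot's clock read about 31 s of the 64 s allowed.

**Stoppers:** before I closed the cover, the top view showed all three small stoppers lying in the trough, clear of the platform edge. The large stopper still stands at the same pixel as before, about (0.470, -0.309).

**Cover:** I pressed at three points near its free edge, and contact came at z ≈ 0.0418 m each time, against 0.0415 m nominal for shut. The final pictures show it lying flat.

**Bystanders:** the flask and vial showed up in both final views and the timer in the top view. All were within network noise (about 4 mm) of their first positions.

**Checks that failed or disagreed:**
- The network missed the large stopper and the timer in the last side view. I checked the large stopper by eye there; the timer was outside the part I saved.
- In that same view its best guess for the cover edge was the shaker corner. Its second guess agreed with the top view.
- The tray model fitted the images only to about 2–4 mm.

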